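# Close the battery cubby of the oak shelf

### The arm

A 6-joint arm with a two-finger parallel gripper is mounted at the origin on the work surface. World frame = base frame: x ahead of the robot, y to its left, z up, the work surface at z = 0. Lengths are in m, angles in rad, forces in N, time in s.
With the tool pointing down it reaches from about 0.35 to 0.775 m from the base axis. Payload 5.5 kg.
Tool frame: the origin (TCP) lies at the very end of the fingers, on their centre line; the grasp point (between the pads) lies 19 mm behind it; z points along the fingers, y is the direction in which the jaws open and shut (so a half turn about z gives the same grasp; the last joint's range is limited). The gripper opens to 85 mm and grips with 20 to 120 N. Pads are 22 mm wide; open, the fingers measure 114 mm over their backs; the gripper's body (76 mm by 85 mm) begins 54 mm behind the grasp point. The pads swing forward as they close: fully open they stand 13 mm farther back than shut.
Start: joints at [-1.46, 0.313, 0.046, 1.304, 0, 1.431], TCP at [0.143, -0.557, 0.231] pointing down, gripper open.
Joint ranges: [-2.76, 2.76], [-0.86, 1.69], [-1.03, 1.26], [-2.2, 2.34], [-1.47, 1.5], [-3.14, 3.14]. Speed limits (rad/s): [2.57, 2.57, 3.14, 3.14, 3.14, 3.14].

### API

Orientations are given as a unit quaternion [w, x, y, z].
In Python, from workcell import env gives the robot as it stands. The module is installed in compiled form; this text tells all that it offers.
- The arm moves only by the shell command python3 -m pendant 'ROWS' [FORCE]. ROWS is JSON, a list of rows, each an object with "fingers": the finger opening in mm, from 0 to 85.4; "delta_pos": the shift along the tool's x, y, z in mm, a list of three; "angular": the turn, a rotation vector about the tool's x, y, z in rad, a list of three. In form: [{"fingers": fingers, "delta_pos": [x, y, z], "angular": [ax, ay, az]}, ...]. A call has 1 to 12 rows; each row shifts and turns the commanded pose from where the row before left it, along the tool's axes as they then stand; what a row does not reach is not made up. A row lasts 1/10 s, in which the tool goes at most 50 mm and 8.59 degrees, less where a joint would pass 70% of its speed; a pose out of reach is approached as far as the arm can. A call is refused whole if a number of a shift passes 50 or a number of a turn 0.15, either way. A call with a gripper value outside its range is refused whole. The fingers move at their own pace and stop on an object; FORCE is the grip in N (left out, the last holds). Time passes only in rows, so rows that do not move let the fingers close. It gives the time, the measured TCP pose, the force and the opening at its end, in the units of the state.
- env.get_state(): the state, without advancing time (a new reading comes with each control period).
- env.read_camera(name): name is "side" or "top"; returns the picture (480x640x3 uint8, blue, green, red); there is no depth.
- env.camera_params(name): a dict with "fx", "fy", "cx", "cy" (pixels), "view" (4x4, takes a point from world to camera coordinates). Camera axes: x right, y up, looking along -z (the intrinsics and any distortion apply to the point x, -y, -z); pixel columns grow to the right and rows downward; lengths in m; the calibration is good to about 2 mm. A picture is of the moment at which its call begins. camera_params takes no time and is no camera call.
- env.hand_in(): hands the job in, once; it reports no verdict.
The state is a dict: "clock": time; "joint_pos": joint angles; "qvel": joint speeds; "tau": joint torques, N m; "tcp_pos": TCP position; "orientation": TCP orientation; "wrist_force": force on the tool from outside, world axes, zero at the start; "ft_torque": the same for the moment, N m; "finger_gap": finger opening in m.
Only numpy, scipy, OpenCV 4.12 (cv2) and the standard library are available. Lean on these libraries where they do the work, as an engineer would, in place of code of your own. Each camera call takes 0.05 s, during which the arm holds its last target. There are 200 camera calls.

### The job

Close the battery cubby in the oak shelf with its cover, the longer of the two oak boards: slip the board's plain end (the one far from its pull) under the steel lip while the board slopes down towards it, then swing the pull end down until the board lies flat inside the cubby's end stop. Let go of it, and leave the shorter board where it is.

Things in the scene. Friction and masses are not known exactly. Their poses are not given: they have to be found in the camera images.
- shelf: Narrow oak shelf, fixed, 322 x 100 mm. Origin on the table under the middle of its cubby; x points to its steel lip, z up. Cubby: x -100 to 100, y -40 to 40, walled by side rails (top z 36) and, at -x, an end stop (x -112 to -100, top z 46). The cover rests on ledges, top z 30, at x -100 to -66 and 66 to 100; between them a well, floor z 12, with spare cells. Opening from lip to end stop: 168.
- shelf_lip (a point): Middle of the steel lip's free lower edge: shelf x 68, y 0, z 50 mm; axes as the shelf's. The lip, a 4 mm plate (top z 54) as wide as the shelf, overhangs the ledge from here to the cubby's end wall at x 100, 20 mm above the ledge. Behind it a platform (x 100 to 210, z 50) carries a jar 85 mm high and a magnet.
- board: The cover: loose oak board 180 x 60 x 8 mm, 60 to 130 g, with a pull on top: an oak bar 40 long (x), 14 wide (y), its top 40 above the underside. Origin on the underside below the pull's middle; x points to the plain end (at x 130; the pull end is at -50), z up. Starts flat on the table. Closed: origin at x -50 to -30, y 0, z 30 in the shelf's frame, axes parallel.
- short_board: Bystander: oak board with the same pull, 60 wide, 8 thick but only 130 mm long (plain end at x 80, pull end at -50; origin and axes as for the cover). Lies flat on the table beside the cover, on either side of it; stays there.
There are look-alikes about, which are no part of the job. What is shaped like the board but pink is not meant.

How it is judged:
On the way:
1. the cover's plain end is under the steel lip while the cover still slopes (x of shelf_lip in the frame of board between 0.09 and 0.123 m and y of shelf_lip in the frame of board between -0.025 and 0.025 m and z of shelf_lip in the frame of board between 0.007 and 0.03 m and angle between board's own z axis and vertical between 0.03 and 0.8 rad), for 0.1 s.
At the end, for the whole second after the job is handed in: The cover rests flat (3 deg) on both ledges (height 4 mm, sideways 15 mm, direction 10 deg), its plain end at least 7 mm under the steel lip, its pull end inside the end stop, at rest and let go; the shorter board within 30 mm of its start (x of shelf_lip in the frame of board between 0.09 and 0.123 m and y of shelf_lip in the frame of board between -0.025 and 0.025 m and z of shelf_lip in the frame of board between 0.007 and 0.03 m and x of board in the frame of shelf between -0.056 and -0.024 m and y of board in the frame of shelf between -0.015 and 0.015 m and z of board in the frame of shelf between 0.026 and 0.034 m and angle between board's own z axis and vertical below 0.05 rad and angle between the x axis of board and the x axis of shelf, either way round below 0.17 rad and linear speed of board below 0.02 m/s and distance of short_board from where it was at the start of the episode below 0.03 m); the robot touches nothing.
It fails at once if the shorter board is moved by more than 30 mm (distance of short_board from where it was at the start of the episode above 0.03 m).
It also fails if it takes over 43 s, if anything falls off the work surface, if the arm or the gripper's body presses on something with over 40 N, if the wrist force passes 120 N, or if a joint passes its speed limit or range.

## Working session

There is one attempt and no reset: what is moved stays moved. The work goes in short steps, Python scripts to look and compute and a shell command to move; the robot and the scene stay as the last step left them, time stands still between calls to the robot, and variables do not carry over. Pictures are saved under pics/ and viewed, about 8 in all and at most 12, crops included, and the job is handed in when it is done.

```bash
mkdir -p pics
python3 - <<'E'
from workcell import env
import cv2, numpy as np
np.set_printoptions(precision=4,suppress=True)
for n in("top","side"):
    cv2.imwrite(f"pics/{n}0.png",env.read_camera(n)); p=env.camera_params(n); print(n,p)
print(env.get_state())
E
```

```text
top {'fx': 594.9361692582543, 'fy': 594.9361692582543, 'cx': 315.2342179944504, 'cy': 241.12515219699765, 'view': array([[ 0.0115, -0.9999, -0.0013, -0.0592],
       [ 0.9832,  0.0111,  0.1821, -0.4694],
       [-0.1821, -0.0033,  0.9833, -1.0945],
       [ 0.    ,  0.    ,  0.    ,  1.    ]])}
side {'fx': 485.58724350493884, 'fy': 485.58724350493884, 'cx': 317.4645901058232, 'cy': 230.27837119189107, 'view': array([[ 0.9612, -0.2759, -0.0031, -0.4294],
       [ 0.1489,  0.5091,  0.8477, -0.1024],
       [-0.2323, -0.8153,  0.5305, -0.8187],
       [ 0.    ,  0.    ,  0.    ,  1.    ]])}
{'clock': 0.1, 'joint_pos': array([-1.4596,  0.314 ,  0.0451,  1.3036, -0.    ,  1.4312]), 'qvel': array([ 0.0001, -0.003 ,  0.0027, -0.0008,  0.0003, -0.001 ]), 'tau': array([  0.003 , -48.1721,  29.9247,   0.0127,  -0.0002,  -0.    ]), 'tcp_pos': array([ 0.1426, -0.5566,  0.2305]), 'orientation': array([-0.0008,  0.9921,  0.1251,  0.    ]), 'wrist_force': array([-0.3754,  0.1371,  0.2059]), 'ft_torque': array([-0.0271, -0.0511,  0.0022]), 'finger_gap': 0.08575265415630585}
```

View pics/top0.png

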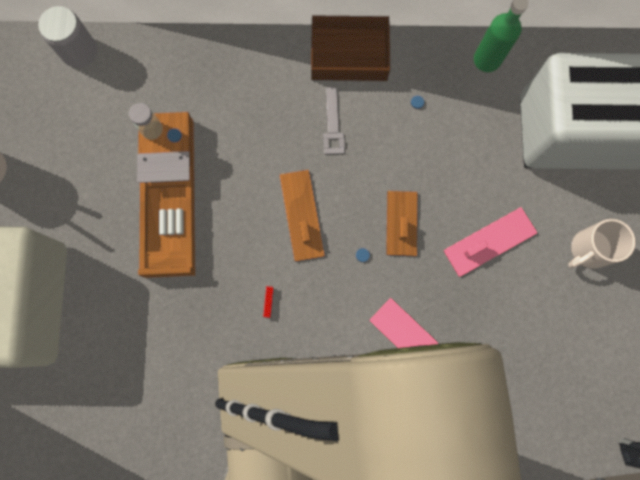

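View pics/side0.png

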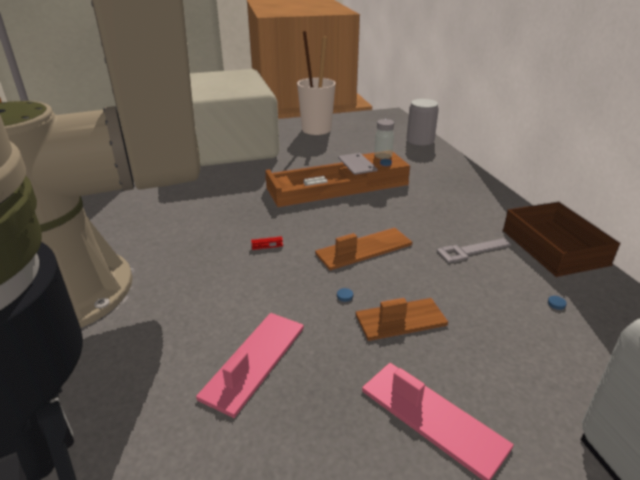

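The top view shows the shelf (about 165,195, lip towards the top of the image), the cover (303,216, pull at 306,232) and the short board (403,222). The pink boards are elsewhere. I'll zoom in to get corners.

Run:
```python
import cv2
a=cv2.imread("pics/top0.png")[100:290,125:335]
cv2.imwrite("pics/c1.png",cv2.resize(a,None,fx=3,fy=3,interpolation=cv2.INTER_CUBIC))
b=cv2.imread("pics/side0.png")[140:280,255:425]
cv2.imwrite("pics/c2.png",cv2.resize(b,None,fx=4,fy=4,interpolation=cv2.INTER_CUBIC))
```

```text
(no output)
```

View pics/c1.png

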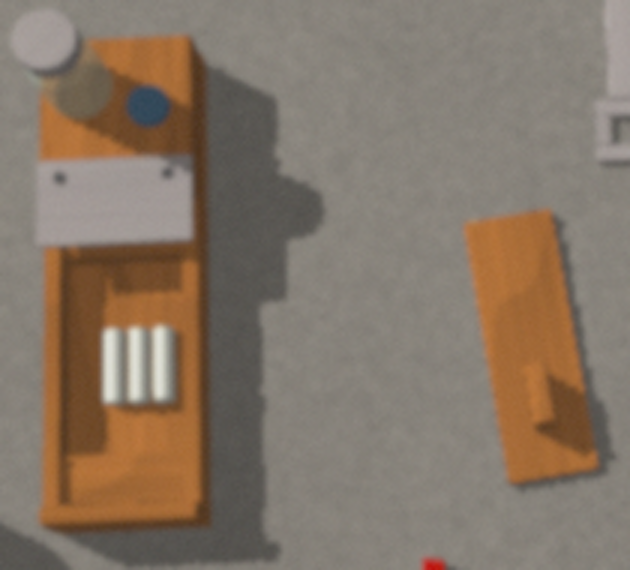

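View pics/c2.png

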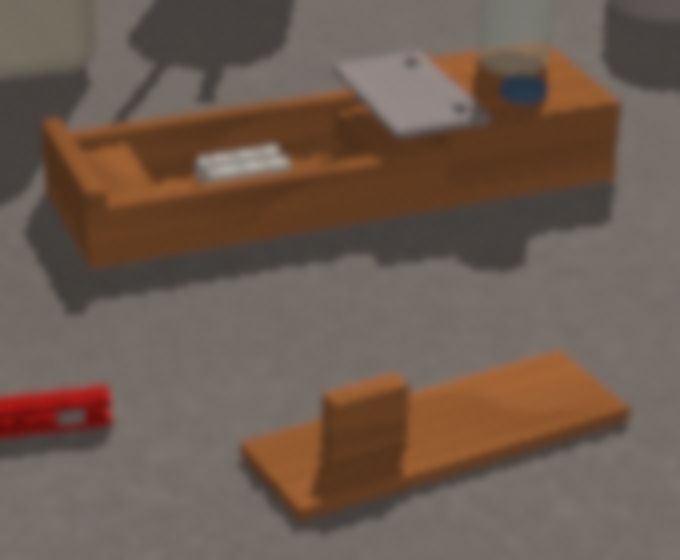

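```bash
cat > h.py <<'E'
import numpy as np
from workcell import env
from scipy.optimize import least_squares
np.set_printoptions(precision=4,suppress=True)
P={n:env.camera_params(n) for n in("top","side")}
def proj(n,X):
    p=P[n];c=np.atleast_2d(X)@p["view"][:3,:3].T+p["view"][:3,3]
    return np.c_[p["cx"]+p["fx"]*c[:,0]/-c[:,2],p["cy"]+p["fy"]*-c[:,1]/-c[:,2]]
CR={"top":(3,125,100),"side":(4,255,140)}
def world(q,X):
    c,s=np.cos(q[2]),np.sin(q[2]);X=np.array(X)/1000
    return np.c_[q[0]+c*X[:,0]-s*X[:,1],q[1]+s*X[:,0]+c*X[:,1],X[:,2]]
def fit(obs,q0,CR=CR):
    def f(q):
        r=[]
        for n,X,u in obs:
            s,a,b=CR[n];r.append(proj(n,world(q,[X]))[0]-((np.array(u)+.5)/s-.5+[a,b]))
        return np.array(r)
    S=least_squares(lambda q:f(q).ravel(),q0,loss="soft_l1");return S.x,f(S.x)
E
python3 - <<'E'
from h import *
sh=[("top",(68,50,54),(36,245)),("top",(68,-50,54),(192,241)),("top",(210,-50,50),(190,38)),
("side",(68,-50,54),(402,135)),("side",(68,50,54),(338,68)),("side",(210,-50,50),(618,102)),("side",(210,50,50),(560,50)),
("side",(-112,-50,0),(97,266)),("side",(-112,50,46),(45,120)),("side",(210,-50,0),(614,182))]
bo=[("top",(130,30,8),(466,224)),("top",(130,-30,8),(550,210)),("top",(-50,30,8),(513,484)),("top",(-50,-30,8),(598,468)),
("side",(-50,30,8),(243,447)),("side",(-50,-30,8),(300,510)),("side",(130,30,8),(560,352)),("side",(130,-30,8),(630,405)),
("side",(-20,-7,40),(330,403)),("side",(20,-7,40),(408,383))]
for o in(sh,bo):
    q,r=fit(o,[.5,.1,0]);print(q);print(r.T)
E
```

```text
[0.5168 0.2382 0.0526]
[[ 0.2159  0.0481  0.9689 -0.8897 -1.0371  1.7665 -3.1023 -1.6477 -0.8646
   0.6789]
 [-0.3005 -1.038  -1.8438 -0.7162 -0.8951  0.344  -2.5276  0.7753 -0.2453
  -0.2722]]
[ 0.491  -0.0334  0.1917]
[[-1.0198  0.2976 -1.2312  0.5384 -1.3953 -0.44   -0.4183  0.0772  0.9226
   0.5863]
 [-0.1993 -0.6751  0.1185  0.0268 -0.9571  0.3393 -0.461   0.9322  1.3543
   0.8293]]
```

Run:
```python
from h import *
import cv2
sh=[("top",(68,50,54),(36,245)),("top",(68,-50,54),(192,241)),("top",(210,-50,50),(190,38)),
("side",(68,-50,54),(402,135)),("side",(68,50,54),(338,68)),("side",(210,-50,50),(618,102)),
("side",(-112,-50,0),(97,266)),("side",(-112,50,46),(45,120)),("side",(210,-50,0),(614,182))]
q,r=fit(sh,[.5,.2,0]);print(q);print(r.T)
ims=[]
for n,w,h in(("top",90,180),("side",160,80)):
    s0,a,b=CR[n]; S=4
    im=cv2.imread(f"pics/{n}0.png")[b:b+h,a:a+w]; im=cv2.resize(im,None,fx=S,fy=S,interpolation=cv2.INTER_CUBIC)
    def poly(L,c):
        u=(proj(n,world(q,L))-[a,b]+.5)*S-.5
        cv2.polylines(im,[np.round(u).astype(int)],True,c,1)
    poly([(68,-50,54),(68,50,54),(100,50,54),(100,-50,54)],(255,255,0))
    poly([(-112,-50,0),(-112,50,0),(210,50,0),(210,-50,0)],(0,255,0))
    poly([(100,-50,50),(100,50,50),(210,50,50),(210,-50,50)],(0,0,255))
    poly([(-112,-50,46),(-112,50,46),(-100,50,46),(-100,-50,46)],(255,0,255))
    poly([(-100,-40,36),(-100,40,36),(68,40,36),(68,-40,36)],(0,255,255))
    ims.append(im)
H=max(i.shape[0] for i in ims)
ims=[cv2.copyMakeBorder(i,0,H-i.shape[0],0,0,cv2.BORDER_CONSTANT) for i in ims]
o=np.hstack(ims)
cv2.imwrite("pics/ov.png",cv2.resize(o[:600],(min(800,o.shape[1]),int(min(H,600)*min(1,800/o.shape[1])))))
```

```text
[0.5164 0.2378 0.0601]
[[ 0.1442 -0.02    0.3662 -0.9019 -1.3382  1.5273 -1.4899 -1.0421  0.4469]
 [ 0.0631 -1.048  -1.8303 -0.7417 -0.8752  0.14    1.03    0.0106 -0.4877]]
```

View pics/ov.png

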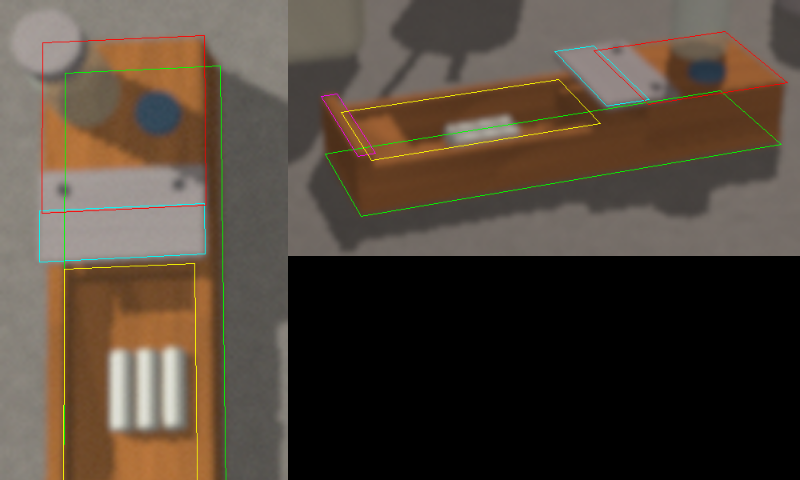

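The overlay agrees with the picture to 1–2 px (about 2 mm). The last joint's range means the grasp has to be made a half turn round, so I'll turn the tool first.

```bash
R='{"fingers":60,"delta_pos":[0,0,0],"angular":[0,0,-0.15]}'; python3 -m pendant '[{"fingers":60,"delta_pos":[0,0,0],"angular":[0,0,-0.15]},{"fingers":60,"delta_pos":[0,0,0],"angular":[0,0,-0.15]},{"fingers":60,"delta_pos":[0,0,0],"angular":[0,0,-0.15]},{"fingers":60,"delta_pos":[0,0,0],"angular":[0,0,-0.15]},{"fingers":60,"delta_pos":[0,0,0],"angular":[0,0,-0.15]},{"fingers":60,"delta_pos":[0,0,0],"angular":[0,0,-0.15]},{"fingers":60,"delta_pos":[0,0,0],"angular":[0,0,-0.15]},{"fingers":60,"delta_pos":[0,0,0],"angular":[0,0,-0.15]},{"fingers":60,"delta_pos":[0,0,0],"angular":[0,0,-0.15]},{"fingers":60,"delta_pos":[0,0,0],"angular":[0,0,-0.15]}]' 60
python3 -m pendant '[{"fingers":60,"delta_pos":[0,0,0],"angular":[0,0,-0.15]},{"fingers":60,"delta_pos":[0,0,0],"angular":[0,0,-0.15]},{"fingers":60,"delta_pos":[0,0,0],"angular":[0,0,-0.15]},{"fingers":60,"delta_pos":[0,0,0],"angular":[0,0,-0.15]},{"fingers":60,"delta_pos":[0,0,0],"angular":[0,0,-0.15]},{"fingers":60,"delta_pos":[0,0,0],"angular":[0,0,-0.15]},{"fingers":60,"delta_pos":[0,0,0],"angular":[0,0,-0.15]},{"fingers":60,"delta_pos":[0,0,0],"angular":[0,0,-0.15]},{"fingers":60,"delta_pos":[0,0,0],"angular":[0,0,-0.15]},{"fingers":60,"delta_pos":[0,0,0],"angular":[0,0,-0.15]},{"fingers":60,"delta_pos":[0,0,0],"angular":[0,0,-0.08]},{"fingers":60,"delta_pos":[0,0,0],"angular":[0,0,0]}]'
cat >> h.py <<'E'
from scipy.spatial.transform import Rotation as Ro
def go(target,yaw,pitch=0):
    """tool-frame shift (mm) from measured pose to world target, and turn; pitch = tool lean (z axis up-vector towards +x of yaw)"""
    s=env.get_state();o=s["orientation"];R=Ro.from_quat([o[1],o[2],o[3],o[0]])
    c,n=np.cos(yaw),np.sin(yaw)
    T=np.array([[-c,-n,0],[-n,c,0],[0,0,-1.]]).T  # tool x=-board x, y=board y, z down
    T=Ro.from_matrix(T)
    T=Ro.from_rotvec(pitch*np.array([-n,c,0]))*T
    print("t",round(s["clock"],2),"tcp",s["tcp_pos"],"gap",s["finger_gap"],"F",s["wrist_force"])
    print("shift mm",R.inv().apply(np.array(target)-s["tcp_pos"])*1000,"turn",(R.inv()*T).as_rotvec(),"tool axes\n",R.as_matrix())
E
python3 -c "
from h import *
go([.491,-.0334,.1],.1917);print(env.get_state()['joint_pos'])"
```

```text
clock: 1.1
tcp_pos: [0.1426, -0.5567, 0.2308]
orientation: [-0.0, 0.638, 0.77, 0.0]
wrist_force: [-0.1, -0.8, -0.6]
finger_gap: 0.0599
clock: 2.3
tcp_pos: [0.1427, -0.5567, 0.2308]
orientation: [-0.0, -0.095, 0.996, 0.001]
wrist_force: [-0.1, 0.0, -0.0]
finger_gap: 0.06
t 2.3 tcp [ 0.1427 -0.5567  0.2308] gap 0.059955843737381484 F [-0.1404  0.021  -0.0416]
shift mm [-440.5882  448.2912  131.2895] turn [ 0.001   0.0001 -0.0024] tool axes
 [[-0.9821 -0.1882 -0.0001]
 [-0.1882  0.9821  0.001 ]
 [-0.0001  0.001  -1.    ]]
[-1.4596  0.3137  0.0454  1.3036  0.     -1.6489]
```

```bash
python3 -m pendant '[{"fingers":60,"delta_pos":[-34,34,0],"angular":[0,0,0]},{"fingers":60,"delta_pos":[-34,34,0],"angular":[0,0,0]},{"fingers":60,"delta_pos":[-34,34,0],"angular":[0,0,0]},{"fingers":60,"delta_pos":[-34,34,0],"angular":[0,0,0]},{"fingers":60,"delta_pos":[-34,34,0],"angular":[0,0,0]},{"fingers":60,"delta_pos":[-34,34,0],"angular":[0,0,0]},{"fingers":60,"delta_pos":[-34,34,0],"angular":[0,0,0]},{"fingers":60,"delta_pos":[-34,34,0],"angular":[0,0,0]},{"fingers":60,"delta_pos":[-34,34,0],"angular":[0,0,0]},{"fingers":60,"delta_pos":[-34,34,0],"angular":[0,0,0]},{"fingers":60,"delta_pos":[-34,34,10],"angular":[0,0,0]},{"fingers":60,"delta_pos":[0,0,10],"angular":[0,0,0]}]'
python3 -c "
from h import *
go([.491,-.0334,.08],.1917);print(env.get_state()['joint_pos'])"
```

```text
clock: 3.5
tcp_pos: [0.4421, -0.1148, 0.2112]
orientation: [0.001, -0.097, 0.995, 0.0]
wrist_force: [-0.2, 0.1, -0.5]
finger_gap: 0.0597
t 3.5 tcp [ 0.4421 -0.1148  0.2112] gap 0.05972938146696729 F [-0.1726  0.1267 -0.4517]
shift mm [-63.5517  70.3232 131.3311] turn [0.0006 0.0019 0.0034] tool axes
 [[-0.981  -0.1939  0.0017]
 [-0.1939  0.981   0.0009]
 [-0.0019  0.0006 -1.    ]]
[-0.4313  0.0917 -0.2818  1.1961  0.0016 -0.6264]
```

```bash
python3 -m pendant '[{"fingers":60,"delta_pos":[-32,35,0],"angular":[0,0,0]},{"fingers":60,"delta_pos":[-31,35,0],"angular":[0,0,0]},{"fingers":60,"delta_pos":[0,0,45],"angular":[0,0,0]},{"fingers":60,"delta_pos":[0,0,45],"angular":[0,0,0]},{"fingers":60,"delta_pos":[0,0,40],"angular":[0,0,0]},{"fingers":60,"delta_pos":[0,0,0],"angular":[0,0,0]}]'
python3 - <<'E'
from h import *
import cv2
go([.491,-.0334,.012],.1917)
a=env.read_camera("side");cv2.imwrite("pics/s1.png",cv2.resize(a[120:300,230:450],None,fx=3,fy=3))
E
```

```text
clock: 4.1
tcp_pos: [0.4833, -0.038, 0.0762]
orientation: [-0.005, -0.094, 0.996, 0.002]
wrist_force: [-0.7, 1.6, 0.8]
finger_gap: 0.0599
t 4.1 tcp [ 0.4833 -0.038   0.0762] gap 0.05990239745033269 F [-0.6842  1.6028  0.8399]
shift mm [-9.0328  2.7636 64.1247] turn [ 0.0044 -0.0102 -0.0044] tool axes
 [[-0.9825 -0.1862 -0.0108]
 [-0.1862  0.9825  0.0024]
 [ 0.0102  0.0044 -0.9999]]
```

View pics/s1.png

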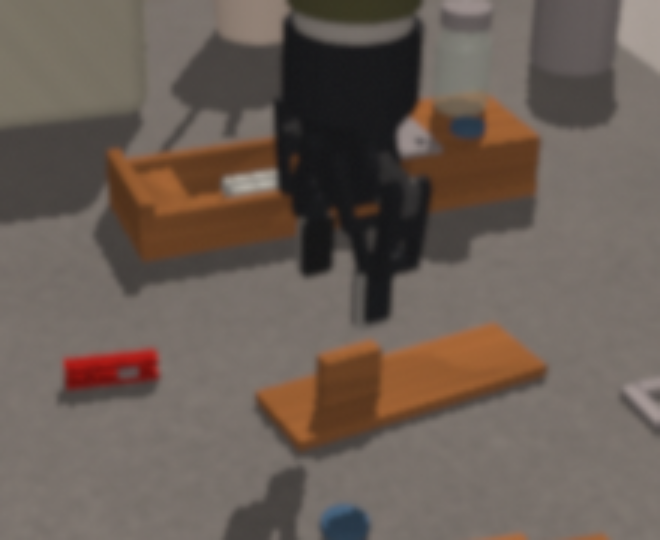

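The side view shows the fingers straddling the pull (pull top about 350,350 in the crop; finger tips at 370,320 and 315,272). I'll settle and correct before going down.

```bash
python3 -m pendant '[{"fingers":60,"delta_pos":[0,0,15],"angular":[0,0,0]},{"fingers":60,"delta_pos":[0,0,0],"angular":[0,0,0]},{"fingers":60,"delta_pos":[0,0,0],"angular":[0,0,0]}]'
python3 -c "
from h import *
go([.491,-.0334,.013],.1917)
print(proj('side',[env.get_state()['tcp_pos']]))"
```

```text
clock: 4.45
tcp_pos: [0.4895, -0.0394, 0.0682]
orientation: [0.001, -0.094, 0.996, -0.0]
wrist_force: [0.5, -0.3, 0.5]
finger_gap: 0.0599
t 4.45 tcp [ 0.4895 -0.0394  0.0682] gap 0.05993603325010754 F [ 0.4916 -0.3265  0.4976]
shift mm [-2.4564  5.7263 55.2303] turn [-0.0012  0.0022 -0.0035] tool axes
 [[-0.9823 -0.1871  0.0023]
 [-0.1871  0.9823 -0.0007]
 [-0.0022 -0.0011 -1.    ]]
[[346.5522 225.639 ]]
```

```bash
python3 -m pendant '[{"fingers":60,"delta_pos":[-2.5,5.5,0],"angular":[0,0,0]},{"fingers":60,"delta_pos":[0,0,15],"angular":[0,0,0]},{"fingers":60,"delta_pos":[0,0,15],"angular":[0,0,0]},{"fingers":60,"delta_pos":[0,0,15],"angular":[0,0,0]},{"fingers":60,"delta_pos":[0,0,6],"angular":[0,0,0]},{"fingers":60,"delta_pos":[0,0,0],"angular":[0,0,0]},{"fingers":60,"delta_pos":[0,0,0],"angular":[0,0,0]}]'
python3 -c "
from h import *
go([.491,-.0334,.013],.1917)"
```

```text
clock: 5.15
tcp_pos: [0.4904, -0.0329, 0.0161]
orientation: [0.001, -0.094, 0.996, -0.0]
wrist_force: [-0.4, 0.7, 0.1]
finger_gap: 0.0602
t 5.15 tcp [ 0.4904 -0.0329  0.0161] gap 0.06015849871308515 F [-0.37    0.7494  0.1395]
shift mm [-0.4588 -0.5491  3.0926] turn [-0.0005  0.001  -0.0024] tool axes
 [[-0.9821 -0.1881  0.0011]
 [-0.1881  0.9821 -0.0003]
 [-0.001  -0.0005 -1.    ]]
```

```bash
python3 -m pendant '[{"fingers":60,"delta_pos":[0,0,2],"angular":[0,0,0]},{"fingers":5,"delta_pos":[0,0,0],"angular":[0,0,0]},{"fingers":5,"delta_pos":[0,0,0],"angular":[0,0,0]},{"fingers":5,"delta_pos":[0,0,0],"angular":[0,0,0]},{"fingers":5,"delta_pos":[0,0,0],"angular":[0,0,0]},{"fingers":5,"delta_pos":[0,0,0],"angular":[0,0,0]},{"fingers":5,"delta_pos":[0,0,0],"angular":[0,0,0]},{"fingers":5,"delta_pos":[0,0,0],"angular":[0,0,0]}]' 80
python3 -c "
from h import *
go([.491,-.0334,.16],.1917)"
```

```text
clock: 5.95
tcp_pos: [0.49, -0.033, 0.0137]
orientation: [0.0, -0.094, 0.996, -0.0]
wrist_force: [-1.5, -0.4, 5.3]
finger_gap: 0.0131
t 5.95 tcp [ 0.49   -0.033   0.0137] gap 0.013069066353686811 F [-1.4994 -0.3666  5.2825]
shift mm [  -0.9356   -0.6003 -146.318 ] turn [-0.0004  0.0005 -0.0026] tool axes
 [[-0.9822 -0.188   0.0006]
 [-0.188   0.9822 -0.0003]
 [-0.0005 -0.0004 -1.    ]]
```

```bash
python3 -m pendant '[{"fingers":5,"delta_pos":[0,0,-20],"angular":[0,0,0]},{"fingers":5,"delta_pos":[0,0,-30],"angular":[0,0,0]},{"fingers":5,"delta_pos":[0,0,-40],"angular":[0,0,0]},{"fingers":5,"delta_pos":[0,0,-35],"angular":[0,0,0]},{"fingers":5,"delta_pos":[0,0,-20],"angular":[0,0,0]},{"fingers":5,"delta_pos":[0,0,0],"angular":[0,0,0]}]'
cat >> h.py <<'E'
SH=np.array([.5165,.2385,.055]); GR=np.array([-1,0,13.7])
def goal(xe,ze,th,y=0):
    Rb=Ro.from_rotvec([0,th,0]).as_matrix()
    O=np.array([xe,y,ze])-Rb@[130,0,0]
    t=O+Rb@GR
    go(world(SH,[t])[0],SH[2],th)
E
python3 - <<'E'
from h import *
import cv2
goal(50,100,0.2)
a=env.read_camera("side");cv2.imwrite("pics/s2.png",cv2.resize(a[60:300,200:480],None,fx=2.5,fy=2.5))
E
```

```text
clock: 6.55
tcp_pos: [0.4918, -0.0334, 0.1611]
orientation: [0.003, -0.095, 0.996, -0.001]
wrist_force: [1.1, 0.1, -0.3]
finger_gap: 0.0127
t 6.55 tcp [ 0.4918 -0.0334  0.1611] gap 0.012685467382480022 F [ 1.1195  0.0905 -0.3455]
shift mm [ -0.2736 272.5529  21.0054] turn [-0.0155  0.2051  0.1336] tool axes
 [[-0.9821 -0.1882  0.0056]
 [-0.1882  0.9821 -0.0014]
 [-0.0052 -0.0024 -1.    ]]
```

View pics/s2.png

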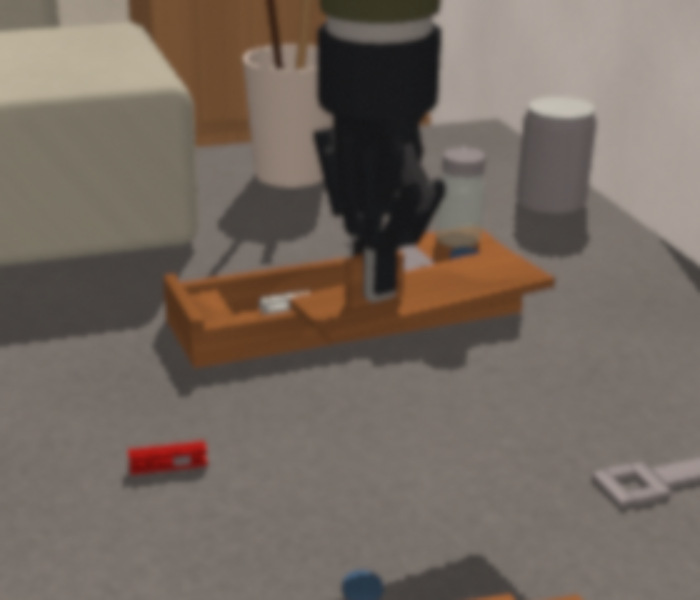

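The board is held level in the air. I'll turn and tilt it first, then carry it over.

```bash
python3 -m pendant '[{"fingers":5,"delta_pos":[0,0,0],"angular":[-0.005,0.068,0.045]},{"fingers":5,"delta_pos":[0,0,0],"angular":[-0.005,0.068,0.045]},{"fingers":5,"delta_pos":[0,0,0],"angular":[-0.005,0.068,0.045]},{"fingers":5,"delta_pos":[0,0,0],"angular":[0,0,0]},{"fingers":5,"delta_pos":[0,0,0],"angular":[0,0,0]}]'
python3 -c "
from h import *
goal(50,100,0.2)"
```

```text
clock: 7.1
tcp_pos: [0.4892, -0.0327, 0.1563]
orientation: [-0.103, -0.027, 0.994, -0.002]
wrist_force: [0.5, -0.0, -1.3]
finger_gap: 0.0127
t 7.1 tcp [ 0.4892 -0.0327  0.1563] gap 0.012725811201527005 F [ 0.4822 -0.0478 -1.3203]
shift mm [ 29.2898 269.2699  23.9179] turn [ 0.0022 -0.0066  0.0001] tool axes
 [[-0.9772 -0.0546 -0.2049]
 [-0.0539  0.9985 -0.0091]
 [ 0.2051  0.0021 -0.9787]]
```

```bash
python3 -m pendant '[{"fingers":5,"delta_pos":[5,25,0],"angular":[0,0,0]},{"fingers":5,"delta_pos":[5,40,0],"angular":[0,0,0]},{"fingers":5,"delta_pos":[5,40,0],"angular":[0,0,0]},{"fingers":5,"delta_pos":[5,40,0],"angular":[0,0,0]},{"fingers":5,"delta_pos":[5,40,0],"angular":[0,0,0]},{"fingers":5,"delta_pos":[4,40,0],"angular":[0,0,0]},{"fingers":5,"delta_pos":[0,30,0],"angular":[0,0,0]},{"fingers":5,"delta_pos":[0,14,0],"angular":[0,0,0]},{"fingers":5,"delta_pos":[0,0,0],"angular":[0,0,0]},{"fingers":5,"delta_pos":[0,0,0],"angular":[0,0,0]}]'
python3 - <<'E'
from h import *
import cv2
goal(50,60,0.2)
a=env.read_camera("side");cv2.imwrite("pics/s3.png",cv2.resize(a[60:260,210:470],None,fx=3,fy=3))
E
```

```text
clock: 8.1
tcp_pos: [0.4467, 0.2335, 0.1643]
orientation: [-0.102, -0.027, 0.994, -0.002]
wrist_force: [0.1, 0.2, -0.4]
finger_gap: 0.0122
t 8.1 tcp [0.4467 0.2335 0.1643] gap 0.012150699810058611 F [ 0.0697  0.1563 -0.372 ]
shift mm [-7.6013  1.1139 64.6591] turn [ 0.0007 -0.0043 -0.0008] tool axes
 [[-0.9778 -0.0541 -0.2026]
 [-0.0531  0.9985 -0.0104]
 [ 0.2029  0.0006 -0.9792]]
```

View pics/s3.png

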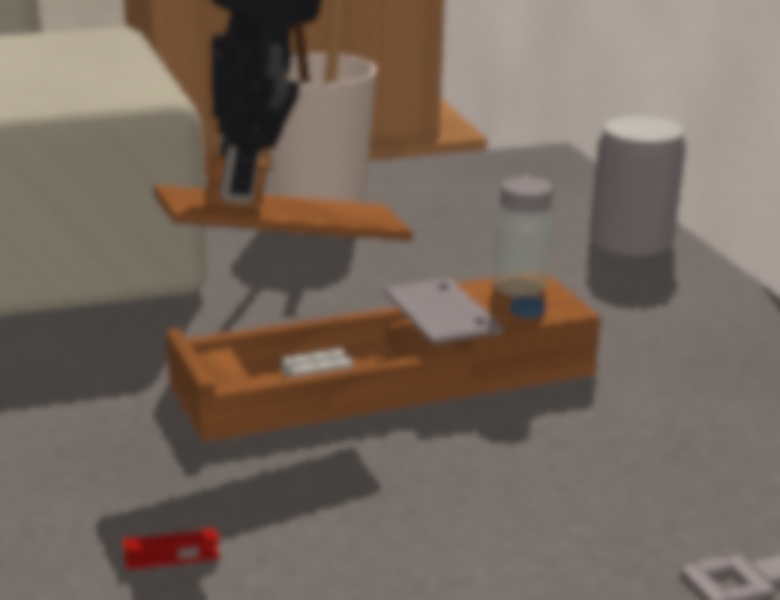

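The board slopes down towards the lip above the cubby, with its plain-end corner at (411,237) in the crop. I'll check that against the prediction and lower it.

```bash
cat >> h.py <<'E'
def bw(X):  # board points (mm) -> world, from the measured tool pose
    s=env.get_state();o=s["orientation"];R=Ro.from_quat([o[1],o[2],o[3],o[0]]).as_matrix()
    B=np.c_[-R[:,0],R[:,1],-R[:,2]]
    return s["tcp_pos"]+(np.atleast_2d(X)-GR)/1000@B.T
def insh(W):
    c,s=np.cos(SH[2]),np.sin(SH[2]);d=(W-[SH[0],SH[1],0])*1000
    return np.c_[c*d[:,0]+s*d[:,1],-s*d[:,0]+c*d[:,1],d[:,2]]
E
python3 -c "
from h import *
print(((proj('side',bw([[130,-30,0],[130,-30,8],[-50,-30,0]]))-[210,60]+.5)*3))"
python3 -m pendant '[{"fingers":5,"delta_pos":[0,0,20],"angular":[0,0,0]},{"fingers":5,"delta_pos":[0,0,25],"angular":[0,0,0]},{"fingers":5,"delta_pos":[-7.5,1,20],"angular":[0,0,0]},{"fingers":5,"delta_pos":[0,0,0],"angular":[0,0,0]},{"fingers":5,"delta_pos":[0,0,0],"angular":[0,0,0]}]'
python3 - <<'E'
from h import *
import cv2
goal(50,35,0.2);print(insh(bw([[130,30,0],[130,-30,0],[-50,30,0],[-50,-30,0]])))
a=env.read_camera("side");t=env.read_camera("top")
A=cv2.resize(a[130:230,250:420],None,fx=4,fy=4,interpolation=cv2.INTER_CUBIC)
cv2.imwrite("pics/s4.png",A)
E
```

```text
[[411.7903 243.2471]
 [414.1916 232.7244]
 [172.3212 224.7609]]
clock: 8.65
tcp_pos: [0.4412, 0.2338, 0.0995]
orientation: [-0.102, -0.026, 0.994, -0.002]
wrist_force: [0.3, 0.3, -0.5]
finger_gap: 0.0127
t 8.65 tcp [0.4412 0.2338 0.0995] gap 0.012740749052145535 F [ 0.2937  0.2766 -0.5316]
shift mm [-4.906   0.494  24.5468] turn [ 0.0013 -0.0053 -0.0028] tool axes
 [[-0.9777 -0.0519 -0.2036]
 [-0.051   0.9987 -0.0099]
 [ 0.2038  0.0007 -0.979 ]]
[[  50.0802   29.1331   59.3907]
 [  49.8969  -30.8666   59.3463]
 [-126.1399   29.6444   96.0816]
 [-126.3232  -30.3553   96.0371]]
```

View pics/s4.png

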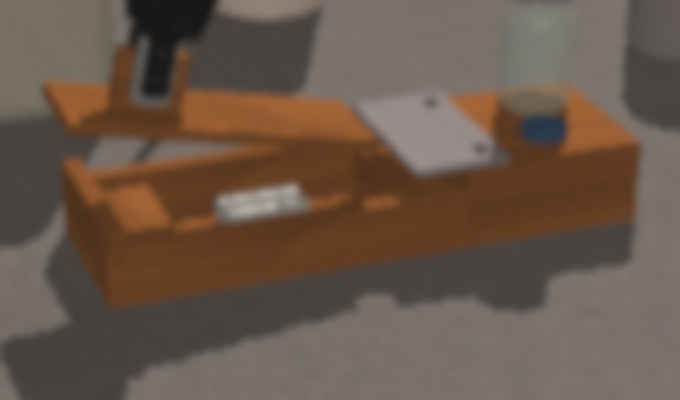

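Run:
```python
from h import *
f=lambda n,W,s,a,b:(proj(n,W)-[a,b]+.5)*s-.5
pb=[[130,-30,0],[130,-30,8],[130,30,8],[-50,-30,0],[-50,30,8]]
pl=world(SH,[(68,-50,54),(68,50,54)])
print(f("side",bw(pb),4,250,130));print(f("side",pl,4,250,130))
print(f("top",bw(pb),4,120,120));print(f("top",pl,4,120,120))
import cv2
t=env.read_camera("top");cv2.imwrite("pics/t4.png",cv2.resize(t[120:290,120:230],None,fx=4,fy=4,interpolation=cv2.INTER_CUBIC)[:600])
```

```text
[[376.3963 151.2362]
 [379.4405 138.0125]
 [341.3982  97.7038]
 [ 66.7528 135.0099]
 [ 42.3983  78.7555]]
[[417.8529 171.7898]
 [352.9501 104.1739]]
[[231.0594 269.9558]
 [227.3121 262.211 ]
 [100.9939 267.2126]
 [212.2895 626.3121]
 [ 73.8014 626.0303]]
[[275.2763 237.6629]
 [ 67.9357 246.4273]]
```

View pics/t4.png

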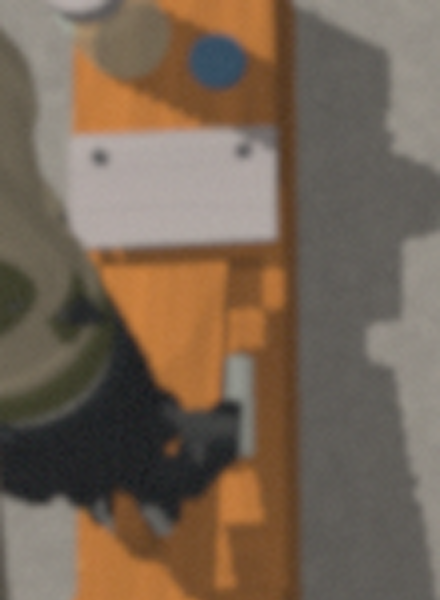

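The images confirm the prediction to about 1.5 mm. Next I lower the board in front of the lip.

```bash
python3 -m pendant '[{"fingers":5,"delta_pos":[-3,0.5,14],"angular":[0,0,0]},{"fingers":5,"delta_pos":[-2.5,0,12.5],"angular":[0,0,0]},{"fingers":5,"delta_pos":[0,0,0],"angular":[0,0,0]},{"fingers":5,"delta_pos":[0,0,0],"angular":[0,0,0]}]'
python3 -c "
from h import *
goal(86,33,0.2);print(insh(bw([[130,30,0],[130,-30,0],[-50,30,0],[-50,-30,0]])))"
```

```text
clock: 9.2
tcp_pos: [0.4409, 0.2354, 0.0723]
orientation: [-0.102, -0.027, 0.994, -0.002]
wrist_force: [0.9, 0.2, -1.0]
finger_gap: 0.0128
t 9.2 tcp [0.4409 0.2354 0.0723] gap 0.012795932586918999 F [ 0.9012  0.1704 -0.9935]
shift mm [-35.196   -0.9847  -7.4816] turn [ 0.0011 -0.005  -0.0011] tool axes
 [[-0.9776 -0.0536 -0.2033]
 [-0.0527  0.9986 -0.0101]
 [ 0.2036  0.0009 -0.9791]]
[[  49.8604   30.9018   32.24  ]
 [  49.7809  -29.0981   32.1867]
 [-126.3707   31.1028   68.8812]
 [-126.4502  -28.8971   68.8278]]
```

```bash
python3 -m pendant '[{"fingers":5,"delta_pos":[-6,-0.5,-2],"angular":[0,0,0]},{"fingers":5,"delta_pos":[-10,-0.5,-2],"angular":[0,0,0]},{"fingers":5,"delta_pos":[-10,0,-2],"angular":[0,0,0]},{"fingers":5,"delta_pos":[-9,0,-2],"angular":[0,0,0]},{"fingers":5,"delta_pos":[0,0,0],"angular":[0,0,0]},{"fingers":5,"delta_pos":[0,0,0],"angular":[0,0,0]},{"fingers":5,"delta_pos":[0,0,0],"angular":[0,0,0]}]'
python3 - <<'E'
from h import *
import cv2
goal(86,30.5,0.0);print(insh(bw([[130,30,0],[130,-30,0],[-50,30,0],[-50,-30,0]])))
a=env.read_camera("side");cv2.imwrite("pics/s5.png",cv2.resize(a[130:230,250:420],None,fx=4,fy=4,interpolation=cv2.INTER_CUBIC))
E
```

```text
clock: 9.9
tcp_pos: [0.4766, 0.2363, 0.0728]
orientation: [-0.102, -0.027, 0.994, -0.002]
wrist_force: [-0.2, 0.0, -1.2]
finger_gap: 0.0128
t 9.9 tcp [0.4766 0.2363 0.0728] gap 0.012766961900047401 F [-0.1871  0.0363 -1.2247]
shift mm [-0.9392  0.001  28.995 ] turn [ 0.001  -0.2053 -0.0013] tool axes
 [[-0.9776 -0.0536 -0.2036]
 [-0.0527  0.9986 -0.0101]
 [ 0.2039  0.0009 -0.979 ]]
[[ 85.4884  29.8308  32.6851]
 [ 85.4064 -30.1692  32.633 ]
 [-90.7313  30.0397  69.3806]
 [-90.8133 -29.9603  69.3286]]
```

View pics/s5.png

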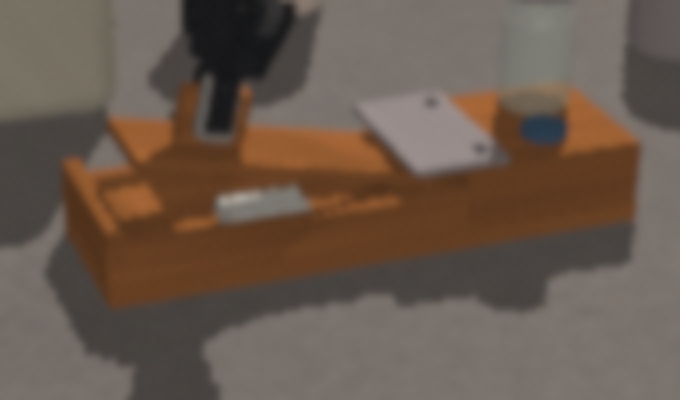

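The plain end is about 18 mm under the lip, sloping, with no contact force. I'll compute the swing-down steps.

Run:
```python
from h import *
th=[.205,.155,.105,.055,0.0]; ze=[32.7,32.2,31.7,31.2,30.7]
def t(a,z):
    Rb=Ro.from_rotvec([0,a,0]).as_matrix();return np.array([86,0,z])+Rb@(GR-[130,0,0])
for i in range(4):
    d=t(th[i+1],ze[i+1])-t(th[i],ze[i]);d=Ro.from_rotvec([0,-th[i],0]).apply(d);print(-d[0],-d[2])
```

```text
0.4192151507964946 7.0539230993075845
0.4438086811033179 7.058398372434953
0.4685951463343773 7.0616388884220695
0.5275464724827116 7.72132799620957
```

```bash
python3 -m pendant '[{"fingers":5,"delta_pos":[0.4,0,7],"angular":[0,-0.05,0]},{"fingers":5,"delta_pos":[0,0,0],"angular":[0,0,0]},{"fingers":5,"delta_pos":[0.4,0,7],"angular":[0,-0.05,0]},{"fingers":5,"delta_pos":[0,0,0],"angular":[0,0,0]},{"fingers":5,"delta_pos":[0.5,0,7],"angular":[0,-0.05,0]},{"fingers":5,"delta_pos":[0,0,0],"angular":[0,0,0]},{"fingers":5,"delta_pos":[0,0,0],"angular":[0,0,0]}]'
python3 -c "
from h import *
goal(86,30.5,0.0);print(insh(bw([[130,30,0],[130,-30,0],[-50,30,0],[-50,-30,0]])))"
```

```text
clock: 10.65
tcp_pos: [0.4724, 0.2362, 0.0529]
orientation: [-0.028, -0.027, 0.999, -0.0]
wrist_force: [1.0, -0.8, -0.5]
finger_gap: 0.0122
t 10.65 tcp [0.4724 0.2362 0.0529] gap 0.012246450852685251 F [ 1.0195 -0.8127 -0.4706]
shift mm [ 0.3669 -0.1309  8.7113] turn [ 0.0011 -0.056  -0.0011] tool axes
 [[-0.997  -0.0538 -0.056 ]
 [-0.0538  0.9986 -0.0019]
 [ 0.056   0.0011 -0.9984]]
[[ 85.9168  29.9911  31.8972]
 [ 85.8467 -30.0088  31.8333]
 [-93.8008  30.1903  41.9737]
 [-93.8709 -29.8096  41.9098]]
```

```bash
python3 -m pendant '[{"fingers":5,"delta_pos":[0.2,0,4],"angular":[0,-0.028,0]},{"fingers":5,"delta_pos":[0,0,0],"angular":[0,0,0]},{"fingers":5,"delta_pos":[0.2,0,4.2],"angular":[0,-0.028,0]},{"fingers":5,"delta_pos":[0,0,0],"angular":[0,0,0]},{"fingers":5,"delta_pos":[0,0,0],"angular":[0,0,0]}]'
python3 -c "
from h import *
goal(86,30.,0.0);print(insh(bw([[130,30,0],[130,-30,0],[-50,30,0],[-50,-30,0]])))"
```

```text
clock: 11.15
tcp_pos: [0.472, 0.2361, 0.0445]
orientation: [0.0, -0.027, 1.0, 0.001]
wrist_force: [-0.4, -0.5, 0.2]
finger_gap: 0.0127
t 11.15 tcp [0.472  0.2361 0.0445] gap 0.012737690423167077 F [-0.3768 -0.4744  0.202 ]
shift mm [ 0.4475 -0.0738  0.8014] turn [ 0.001   0.0005 -0.0014] tool axes
 [[-0.9986 -0.0536  0.0004]
 [-0.0536  0.9986  0.0011]
 [-0.0005  0.001  -1.    ]]
[[ 86.4962  29.8999  30.8941]
 [ 86.4109 -30.1     30.8323]
 [-93.5036  30.1561  30.8096]
 [-93.5889 -29.8438  30.7478]]
```

```bash
python3 -m pendant '[{"fingers":5,"delta_pos":[0,0,0.8],"angular":[0,0,0]},{"fingers":5,"delta_pos":[0,0,0],"angular":[0,0,0]},{"fingers":5,"delta_pos":[0,0,0],"angular":[0,0,0]}]'
```

```text
clock: 11.45
tcp_pos: [0.4724, 0.2363, 0.0437]
orientation: [0.001, -0.027, 1.0, 0.001]
wrist_force: [0.5, 0.7, -0.1]
finger_gap: 0.0128
```

Within about a millimetre of the ledges. I'll open and retreat upwards.

```bash
python3 -m pendant '[{"fingers":5,"delta_pos":[0,0,0.5],"angular":[0,0,0]},{"fingers":25,"delta_pos":[0,0,0],"angular":[0,0,0]},{"fingers":40,"delta_pos":[0,0,0],"angular":[0,0,0]},{"fingers":40,"delta_pos":[0,0,0],"angular":[0,0,0]},{"fingers":40,"delta_pos":[0,0,0],"angular":[0,0,0]},{"fingers":40,"delta_pos":[0,0,-20],"angular":[0,0,0]},{"fingers":40,"delta_pos":[0,0,-30],"angular":[0,0,0]},{"fingers":40,"delta_pos":[0,0,-40],"angular":[0,0,0]},{"fingers":40,"delta_pos":[0,0,-40],"angular":[0,0,0]},{"fingers":40,"delta_pos":[0,-40,0],"angular":[0,0,0]},{"fingers":40,"delta_pos":[0,-40,0],"angular":[0,0,0]},{"fingers":40,"delta_pos":[0,-40,0],"angular":[0,0,0]}]'
python3 -m pendant '[{"fingers":40,"delta_pos":[0,-40,0],"angular":[0,0,0]},{"fingers":40,"delta_pos":[0,-40,0],"angular":[0,0,0]},{"fingers":40,"delta_pos":[0,-30,0],"angular":[0,0,0]},{"fingers":40,"delta_pos":[0,0,0],"angular":[0,0,0]},{"fingers":40,"delta_pos":[0,0,0],"angular":[0,0,0]}]'
python3 - <<'E'
from h import *
import cv2
t=cv2.resize(env.read_camera("top")[120:280,120:220],None,fx=3.5,fy=3.5,interpolation=cv2.INTER_CUBIC)
s=cv2.resize(env.read_camera("side")[140:260,260:390],None,fx=3.4,fy=3.4,interpolation=cv2.INTER_CUBIC)
o=np.zeros((560,800,3),np.uint8);o[:t.shape[0],:350]=t[:560];o[:s.shape[0],355:355+s.shape[1]]=s;cv2.imwrite("pics/end.png",o)
def P_(q,X,n,S,a,b): return (proj(n,world(q,X))-[a,b]+.5)*S-.5
B=[O for O in [(-94,30,38),(-94,-30,38),(-62,-7,70),(-22,-7,70),(68,-30,38)]]
print(P_(SH,B,"top",3.5,120,120));print(P_(SH,B,"side",3.4,260,140)+[355,0])
print(env.get_state()["wrist_force"],env.get_state()["clock"])
E
```

```text
clock: 12.65
tcp_pos: [0.4781, 0.1153, 0.1733]
orientation: [0.001, -0.028, 1.0, 0.001]
wrist_force: [0.4, -0.3, 0.0]
finger_gap: 0.0397
clock: 13.15
tcp_pos: [0.4838, 0.0059, 0.1726]
orientation: [0.001, -0.026, 1.0, 0.001]
wrist_force: [0.6, 0.4, 0.4]
finger_gap: 0.0399
[[101.5125 508.8547]
 [211.6827 504.0935]
 [154.8654 437.8385]
 [155.0748 364.4776]
 [211.0574 217.55  ]]
[[406.6286 120.0686]
 [430.6682 158.1788]
 [466.5597  91.493 ]
 [524.9597  82.9449]
 [663.6333 121.5933]]
[ 0.6215  0.4484 -0.8903] 13.25
```

View pics/end.png

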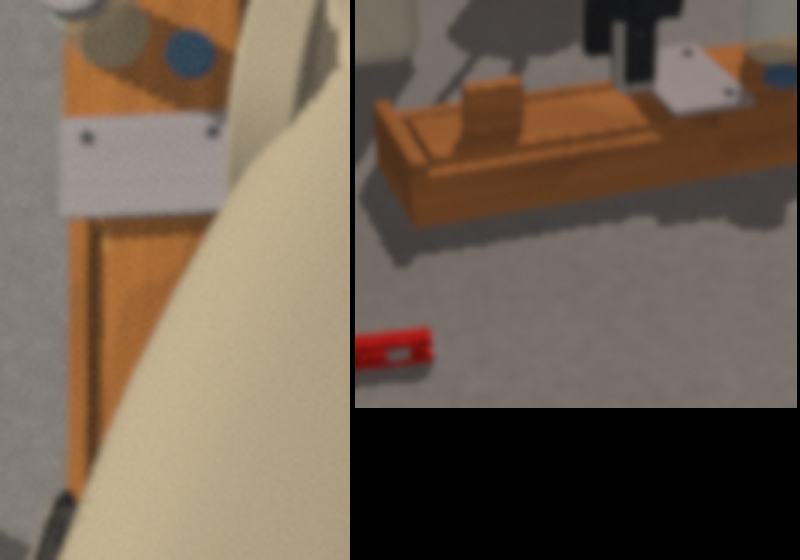

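The cover lies flat inside the rails and end stop. Its plain end is under the lip, and the pull's corner is within about 1 px of where it should be. Nothing is touched, so I'm handing it in.

```bash
python3 -c "
from workcell import env
print(env.hand_in())"
```

```text
the job is handed in; nothing more can be done
None
```

The cover is in place and the job is handed in; `hand_in` gave no verdict. I gripped the cover by its pull and tilted it about 0.2 rad. I slid its plain end about 18 mm under the steel lip with no contact force, swung it down flat, released it and moved the arm clear. The clock read 13.25 s of the 43 s allowed.

**What the last checks showed:**
- **Fit:** the last side picture shows the cover flat inside the rails and end stop, with its plain end under the lip. The pull is within about 1 px of its predicted place.
- **Position:** from the tool pose, the plain end was about 18 mm under the lip and the pull end about 6 mm inside the end stop.
- **Contact:** the wrist force was about 1 N or less in the last readings, with the arm well clear of the cover.

**Limits of these checks:**
- The arm hid most of the cubby in the last top picture, so the final fit was checked from the side view only.
- My shelf position estimate and the pictures differed by 1–2 mm.
- I did not re-measure the short board; the arm and the cover were only moved clear of it.

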